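# Fetch the calibration weight from behind the reagent bottles

### The arm

A 6-joint arm with a two-finger parallel gripper is mounted at the origin on the work surface. World frame = base frame: x ahead of the robot, y to its left, z up, the work surface at z = 0. Lengths are in m, angles in rad, forces in N, time in s.
With the tool pointing down it reaches from about 0.225 to 0.875 m from the base axis. Payload 3.4 kg.
Tool frame: the origin (TCP) lies midway between the tips of the shut fingers; the grasp point (between the pads) lies 19 mm behind it; x points along the fingers, z is the direction in which the jaws open and shut, and the axes are right-handed (so a half turn about x gives the same grasp; the last joint's range is limited). The gripper opens to 85 mm and grips with 20 to 120 N. Pads are 22 mm wide; open, the fingers measure 114 mm over their backs; the gripper's body (76 mm by 85 mm) begins 54 mm behind the grasp point. The pads swing forward as they close: fully open they stand 13 mm farther back than shut.
Start: joints at [1.046, 0.276, 1.505, -0, 1.361, -0.121], TCP at [0.226, 0.529, 0.231] pointing down, gripper open.
Joint ranges: [-2.89, 2.89], [-0.75, 2.08], [0.22, 2.7], [-1.18, 4.32], [0.11, 2.71], [-2.7, 2.7]. Speed limits (rad/s): [2.57, 2.57, 3.14, 3.14, 3.14, 3.14].

### API

Orientations are given as a unit quaternion [w, x, y, z].
In Python, from rig import manip, eyes gives the robot as it stands. The module is installed in compiled form; this text tells all that it offers.
- The arm moves only by the shell command python3 -m crank 'ROWS' [FORCE]. ROWS is JSON, a list of rows, each a list of 7 numbers: the shift along the tool's x, y, z in cm, then the turn, a rotation vector about the tool's x, y, z in degrees, then the finger opening in cm, from 0 to 8.54. A call has 1 to 5 rows; each row is the pose to reach, as a shift and turn from the pose commanded when the call began, along the tool's axes at that moment; what a row does not reach only later rows make up. A row lasts 1/8 s, in which the tool goes at most 62.5 mm and 10.7 degrees, less where a joint would pass 70% of its speed; a pose out of reach is approached as far as the arm can. A call with a gripper value outside its range is refused whole. The fingers move at their own pace and stop on an object; FORCE is the grip in N (left out, the last holds). Time passes only in rows, so rows that repeat a pose let the fingers close. It gives the time, the measured TCP pose, the force and the opening at its end, in the units of the state.
- manip.get_state(): the state, without advancing time (a new reading comes with each control period).
- eyes.get_image(name): name is "scene" or "top"; returns a dict with "color" (480x640x3 uint8, blue, green, red), "z_map" (480x640 float32, m along the optical axis (not along the pixel's ray), 0 where there is no reading), "vertical_fov" (degrees; the focal length in pixels is half the picture's height over the tangent of half this angle, whatever the lens; pixels are square), "cx", "cy" (the principal point, pixels), "dist" ([k1, k2, p1, p2, k3] as OpenCV has them; the pictures are not rectified), "eye" and "attitude" of the camera in the world. Camera axes: x right, y up, looking along -z (the intrinsics and any distortion apply to the point x, -y, -z); pixel columns grow to the right and rows downward; lengths in m; the calibration is good to about 2 mm. A picture is of the moment at which its call begins.
- manip.sign_off(): hands the job in, once; it reports no verdict.
The state is a dict: "clock": time; "qpos": joint angles; "qd": joint speeds; "effort": joint torques, N m; "position": TCP position; "ee_rot": TCP orientation; "contact_force": force on the tool from outside, world axes, zero at the start; "moment": the same for the moment, N m; "width": finger opening in m.
Only numpy, scipy, OpenCV 4.12 (cv2) and the standard library are available. Lean on these libraries where they do the work, as an engineer would, in place of code of your own. Each camera call takes 0.05 s, during which the arm holds its last target.

### The job

The balance needs its calibration weight, which stands behind the two reagent bottles on the storage board. First stand both bottles upright in the steel side tray, then set the large steel weight upright in the middle of the balance pan without dropping it, and only then put each bottle back, upright and centred on its own rubber pad: the round bottle on the round pad, the square bottle on the square pad. Leave the small weight and the sample jar on the board where they are, tip over neither bottle nor weight, and let go of everything.

Things in the scene. Friction and masses are not known exactly. Their poses are not given: they have to be found in the camera images.
- round_bottle_center (a point): Round white plastic reagent bottle, 64 mm diameter, 160 mm tall, about 0.35 kg, loose, upright on the round pad at the start. Its grey screw cap (38 mm diameter, fixed on, the top 40 mm of the bottle) can be gripped from above. The point is on the axis half-way up, 80 mm above its underside and 80 mm below the top of the cap; z is up along the axis.
- square_bottle_center (a point): Square white plastic reagent bottle, 64 x 64 mm (sides along its x and y), 140 mm tall, about 0.3 kg, loose, upright on the square pad at the start. The same grey screw cap (38 mm diameter, fixed on, the top 40 mm of the bottle). The point is on the axis half-way up, 70 mm above its underside and 70 mm below the top of the cap; z is up.
- large_weight_center (a point): The large calibration weight: bright steel, 66 mm tall, 0.5 kg, loose, standing on the storage board behind the two bottles (further from the robot, about midway between them). A cylinder of 40 mm diameter up to 42 mm, a 20 mm thick neck up to 51 mm, and a knob of 28 mm diameter up to the top. The point is on its axis, half-way up, 33 mm above its underside; z is up. The tall bottles stand too close to it for a gripper to come down between them.
- round_pad: Thin round black rubber pad, 76 mm diameter, 3 mm thick, fixed on the storage board (a blue painted plate 10 mm thick, its top 10 mm above the bench, 160 mm deep and 250 mm wide, turned with the pads; a lip 22 mm high runs along its far edge): the round bottle's own place. Origin at the centre of the pad's underside, so its top is 3 mm higher. The two pads lie side by side, 100 mm apart between centres; either may be the left one.
- square_pad: Thin square black rubber pad, 76 x 76 mm (sides along its x and y), 3 mm thick, fixed on the storage board: the square bottle's own place. Origin at the centre of its underside, so its top is 3 mm higher.
- tray: Empty stainless steel side tray, fixed on the bench to the left or right of the storage board, 270 mm long (along its x) by 160 mm (along its y) outside, 30 mm high, walls and floor 3 mm thick, open on top. Room for both bottles one behind the other along its x. Origin at the centre of its underside, on the bench.
- pan (a point): The balance's round steel pan, 110 mm diameter, the raised disc on a white laboratory balance on the other side of the storage board from the tray; rigid and fixed. The point is the centre of the pan's top face, 80 mm above the bench; the balance's housing below it is 58 mm high, with a dark display on the robot's side.
- small_weight_center (a point): Small steel weight of the same shape, 24 mm diameter, 40 mm tall, loose on one rear corner of the storage board: to be left alone. The point is on its axis half-way up.
- sample_jar_center (a point): Small clear jar with a white lid, 36 mm diameter, 45 mm tall, loose on the other rear corner of the storage board: to be left alone. The point is on its axis half-way up.
There are look-alikes about, which are no part of the job. Leave any pink look-alike of the part that bears square_bottle_center alone.

How it is judged:
On the way, in this order (a step that is already met when the one before it is completed fails the run):
1. both bottles stand upright in the side tray, let go (x of round_bottle_center in the frame of tray between -0.125 and 0.125 m and y of round_bottle_center in the frame of tray between -0.07 and 0.07 m and z of round_bottle_center in the frame of tray between 0.074 and 0.09 m and angle between each of round_bottle_center, square_bottle_center's own z axis and vertical below 0.12 rad and contact force between the fingers and round_bottle below 0.3 N and x of square_bottle_center in the frame of tray between -0.125 and 0.125 m and y of square_bottle_center in the frame of tray between -0.07 and 0.07 m and z of square_bottle_center in the frame of tray between 0.064 and 0.08 m and contact force between the fingers and square_bottle below 0.3 N), for 0.2 s.
2. the large weight stands in the middle of the balance pan, let go, with both bottles still in the tray (all of step 1 and horizontal distance between large_weight_center and pan below 0.014 m and z of large_weight_center in the frame of pan between 0.027 and 0.038 m and angle between large_weight_center's own z axis and vertical below 0.08 rad and contact force between the fingers and large_weight below 0.3 N), for 0.2 s.
3. both bottles are back on their own pads, the weight still on the pan (horizontal distance between large_weight_center and pan below 0.014 m and z of large_weight_center in the frame of pan between 0.027 and 0.038 m and angle between each of large_weight_center, round_bottle_center, square_bottle_center's own z axis and vertical below 0.08 rad and contact force between the fingers and large_weight below 0.3 N and horizontal distance between round_bottle_center and round_pad below 0.012 m and z of round_bottle_center in the frame of round_pad between 0.076 and 0.089 m and contact force between the fingers and round_bottle below 0.3 N and horizontal distance between square_bottle_center and square_pad below 0.012 m and z of square_bottle_center in the frame of square_pad between 0.066 and 0.079 m and contact force between the fingers and square_bottle below 0.3 N), for 0.2 s.
At the end, for the whole second after the job is handed in: The large weight stands upright on the balance pan, within 14 mm of its centre; the round bottle stands upright on the round pad and the square bottle on the square pad, each within 12 mm of the pad's centre; all three are let go and at rest (all of step 3 and linear speed of each of large_weight, round_bottle, square_bottle below 0.02 m/s and angular speed of each of large_weight, round_bottle, square_bottle below 0.2 rad/s); the robot touches nothing.
It fails at once if a bottle or the large weight is tipped over (more than 35 degrees) (angle between any of round_bottle_center, square_bottle_center, large_weight_center's own z axis and vertical above 0.6 rad).
It fails at once if the large weight is dropped (falls free faster than 0.5 m/s, a fall of more than about 13 mm) (linear speed of large_weight above 0.5 m/s and contact force between the fingers and large_weight below 0.3 N).
It fails at once if the small weight or the sample jar is moved more than 20 mm (distance of any of small_weight_center, sample_jar_center from where it was at the start of the episode above 0.02 m).
It also fails if it takes over 136 s, if anything falls off the work surface, if the arm or the gripper's body presses on something with over 40 N, if the wrist force passes 120 N, or if a joint passes its speed limit or range.

## Working session

There is one attempt and no reset: what is moved stays moved. The work goes in short steps, Python scripts to look and compute and a shell command to move; the robot and the scene stay as the last step left them, time stands still between calls to the robot, and variables do not carry over. Pictures are saved under pics/ and viewed, and the job is handed in when it is done.

```bash
mkdir -p pics; cat > h.py <<'E'
import numpy as np, cv2
from rig import manip, eyes
from scipy.spatial.transform import Rotation as R
def q2R(q): return R.from_quat([q[1],q[2],q[3],q[0]]).as_matrix()
def K(im):
    f=240/np.tan(np.radians(im['vertical_fov'])/2)
    return np.array([[f,0,im['cx']],[0,f,im['cy']],[0,0,1.]])
def cloud(im):
    v,u=np.mgrid[0:480,0:640]
    p=np.stack([u.ravel(),v.ravel()],1).astype(np.float64)[:,None]
    n=cv2.undistortPoints(p,K(im),np.array(im['dist'],float))[:,0]
    z=im['z_map'].ravel()
    c=np.stack([n[:,0]*z,-n[:,1]*z,-z],1)
    w=c@q2R(im['attitude']).T+np.array(im['eye'])
    w[z==0]=np.nan
    return w.reshape(480,640,3)
def grab(name,tag):
    im=eyes.get_image(name); cv2.imwrite(f'pics/{tag}.png',im['color']); np.savez(f'{tag}.npz',w=cloud(im),c=im['color']); return im
E
python3 - <<'E'
from h import *
for n in ('scene','top'):
    im=grab(n,n+'0'); print(n,im['vertical_fov'],im['cx'],im['cy'],im['dist'],im['eye'],im['attitude'])
print(manip.get_state())
E
```

```text
scene 53.9239450852328 313.59574815104173 234.59096376481793 [-0.03168634  0.          0.          0.          0.        ] [1.06711548 0.28481495 0.46015417] [0.45237929 0.25500613 0.42460636 0.74164296]
top 52.237285046141665 329.08059159880577 239.53176020390308 [-0.09623343  0.          0.          0.          0.        ] [0.29690501 0.01896932 1.09962254] [ 0.70846186  0.06460174 -0.06752804 -0.6995344 ]
{'clock': 0.1, 'qpos': array([ 1.04598677e+00,  2.76533882e-01,  1.50601808e+00, -9.24314536e-06,
        1.36066584e+00, -1.21035713e-01]), 'qd': array([ 1.52006108e-03, -6.53667507e-04, -2.25368956e-03, -2.51670830e-05,
       -5.37724953e-05, -6.14684560e-04]), 'effort': array([ 2.58161548e-03, -4.17696011e+01, -2.46406603e+01, -2.23864222e-04,
        5.83048241e-03,  2.47849408e-05]), 'position': array([0.22570533, 0.52834532, 0.23052037]), 'ee_rot': array([ 0.58959076, -0.3898455 ,  0.59061634,  0.38932707]), 'contact_force': array([ 0.15955509, -0.70559627, -0.29200844]), 'moment': array([-0.00200933,  0.03128823, -0.02861417]), 'width': 0.08543878729541585}
```

View pics/scene0.png

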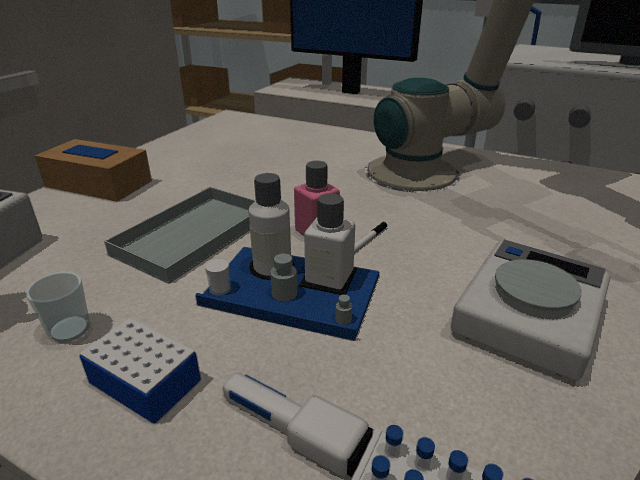

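View pics/top0.png

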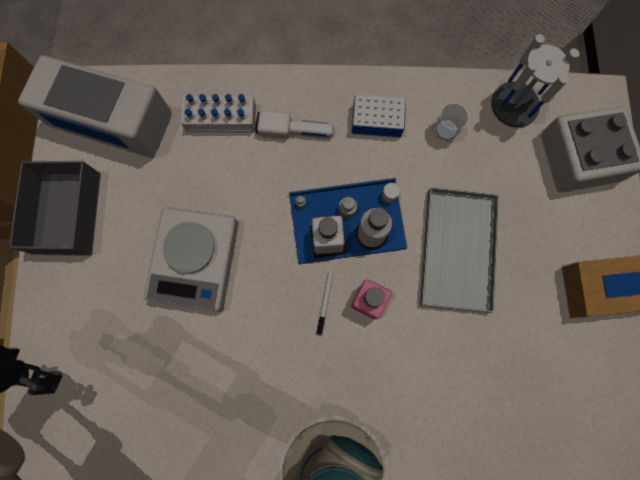

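Candidates (top view): the square bottle is the white one at (328,232), and the pink look-alike at (372,298) must be left alone. The round bottle is at (375,225). The large weight is the middle one at (348,206), versus the small weight at (300,201) and the jar at (391,192). The tray is the shallow steel one at (460,250), not the dark bin at (57,208). The pan is at (188,247). I'll check this in a close crop and measure.

```bash
python3 - <<'E'
from h import *
t=np.load('top0.npz'); s=np.load('scene0.npz')
a=cv2.resize(t['c'][170:330,140:510],None,fx=2.1,fy=2.1,interpolation=cv2.INTER_CUBIC)
cv2.imwrite('pics/crop_top.png',a)
a=cv2.resize(s['c'][150:340,190:400],None,fx=3,fy=3,interpolation=cv2.INTER_CUBIC)
cv2.imwrite('pics/crop_sc.png',a)
w=t['w']
for n,(u,v) in dict(rcap=(378,218),scap=(328,226),lw=(348,203),sw=(300,201),jar=(391,189),pink=(374,295),pan=(188,247),board=(310,250),tray=(460,250),bench=(400,340)).items(): print(n,w[v,u].round(4))
def circ(p):
    A=np.c_[2*p,np.ones(len(p))];x=np.linalg.lstsq(A,(p**2).sum(1),rcond=None)[0];return x[:2],np.sqrt(x[2]+x[:2]@x[:2])
def comp(w,lo,hi,ctr,r):
    return (w[...,2]>lo)&(w[...,2]<hi)&(np.hypot(w[...,0]-ctr[0],w[...,1]-ctr[1])<r)
for nm,W in(('top',w),('sc',s['w'])):
  for n,(u,v),lo,hi,r in (('rcap',(378,218),.16,.19,.035),('scap',(328,226),.14,.17,.035),('lw',(348,203),.066,.09,.03),('pan',(188,247),.075,.09,.08),('sw',(300,201),.042,.06,.03),('jar',(391,189),.045,.07,.03)):
    m=comp(W,lo,hi,w[v,u],r);p=W[m]
    if len(p)<5: print(nm,n,len(p));continue
    rect=cv2.minEnclosingCircle(p[:,:2].astype(np.float32))
    print(nm,n,len(p),'mean',p.mean(0).round(4),'zmed',np.median(p[:,2]).round(4),'mec',np.round(rect[0],4),round(rect[1],4))
# board
hsv=cv2.cvtColor(t['c'],cv2.COLOR_BGR2HSV)
E
```

```text
rcap [ 0.5158 -0.0783  0.1752]
scap [0.5045 0.0186 0.1479]
lw [ 0.572  -0.0241  0.0744]
sw [0.5812 0.0812 0.0521]
jar [ 0.6108 -0.1203  0.0553]
pink [ 0.369  -0.0728  0.1439]
pan [0.4697 0.3157 0.0808]
board [0.4788 0.0585 0.009 ]
tray [ 0.4836 -0.2836  0.0061]
bench [ 0.2807 -0.1444 -0.0014]
top rcap 292 mean [ 0.5178 -0.0795  0.1716] zmed 0.172 mec [ 0.5188 -0.0801] 0.0194
top scap 301 mean [0.5026 0.0183 0.152 ] zmed 0.1525 mec [0.5039 0.0189] 0.0195
top lw 130 mean [ 0.5721 -0.0251  0.0751] zmed 0.0752 mec [ 0.5729 -0.0251] 0.0142
top pan 2029 mean [0.4702 0.317  0.0799] zmed 0.0798 mec [0.4709 0.3178] 0.0558
top sw 44 mean [0.5863 0.0808 0.0492] zmed 0.049 mec [0.5865 0.0809] 0.0082
top jar 208 mean [ 0.6078 -0.1195  0.054 ] zmed 0.0542 mec [ 0.609  -0.1199] 0.0181
sc rcap 395 mean [ 0.5252 -0.0777  0.1697] zmed 0.172 mec [ 0.5193 -0.0806] 0.0202
sc scap 425 mean [0.5098 0.0204 0.1499] zmed 0.1523 mec [0.5047 0.0184] 0.0199
sc lw 242 mean [ 0.5765 -0.0238  0.0739] zmed 0.0754 mec [ 0.5732 -0.0261] 0.0146
sc pan 3224 mean [0.4762 0.3159 0.0794] zmed 0.0795 mec [0.4707 0.3152] 0.0565
sc sw 109 mean [0.5889 0.081  0.0482] zmed 0.0492 mec [0.5864 0.0796] 0.0097
sc jar 361 mean [ 0.6121 -0.12    0.0533] zmed 0.0546 mec [ 0.6089 -0.123 ] 0.0186
```

```bash
python3 - <<'E'
from h import *
t=np.load('top0.npz'); w=t['w'];s=np.load('scene0.npz')
for tag,d in(('top',t),('scene',s)):
  W=d['w'];h=cv2.cvtColor(d['c'],cv2.COLOR_BGR2HSV)
  blue=(h[...,0]>100)&(h[...,0]<125)&(h[...,1]>150)
  m=blue&(W[...,2]>.003)&(W[...,2]<.017)&(np.hypot(W[...,0]-.5,W[...,1]-0.0)<.22)
  p=W[m]; r=cv2.minAreaRect(p[:,:2].astype(np.float32));print(tag,'board',m.sum(),r,np.median(p[:,2]))
  lip=blue&(W[...,2]>.018)&(W[...,2]<.04)&(np.hypot(W[...,0]-.5,W[...,1]-0.0)<.25)
  p=W[lip]
  if len(p): print('lip',len(p),cv2.minAreaRect(p[:,:2].astype(np.float32)))
  m=(W[...,2]>.02)&(W[...,2]<.036)&(abs(W[...,0]-.45)<.2)&(abs(W[...,1]+.24)<.13)&~blue
  p=W[m];
  if len(p): print('tray',len(p),cv2.minAreaRect(p[:,:2].astype(np.float32)),np.median(p[:,2]))
  m=(W[...,2]>-.002)&(W[...,2]<.008)&(abs(W[...,0]-.42)<.05)&(abs(W[...,1]+.24)<.03)
  if m.any(): print('floor',np.median(W[m][:,2]))
E
```

```text
top board 4099 ((0.5469242930412292, -0.025604888796806335), (0.16196772456169128, 0.24548058211803436), 8.813352584838867) 0.009532890105957037
lip 160 ((0.6255203485488892, -0.012753434479236603), (0.005028882529586554, 0.2407458871603012), 8.729555130004883)
tray 812 ((0.4952223598957062, -0.2302454262971878), (0.26530715823173523, 0.28444620966911316), 84.62400817871094) 0.027836776198005064
floor 0.002467056447253979
scene board 5493 ((0.472659707069397, -0.03852461278438568), (0.32313114404678345, 0.24838301539421082), 9.17302417755127) 0.010037577963171895
lip 689 ((0.6061311960220337, -0.017237454652786255), (0.05192926898598671, 0.24752086400985718), 8.81340503692627)
tray 1768 ((0.49428123235702515, -0.23172341287136078), (0.2696765065193176, 0.2846241295337677), 83.67625427246094) 0.026159234702683776
floor 0.0033206112602141846
```

View pics/crop_top.png

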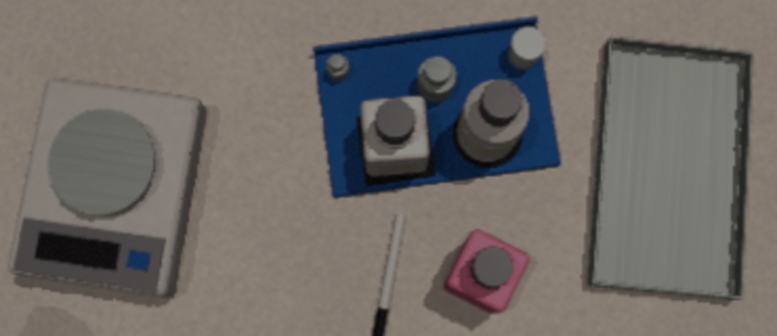

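View pics/crop_sc.png

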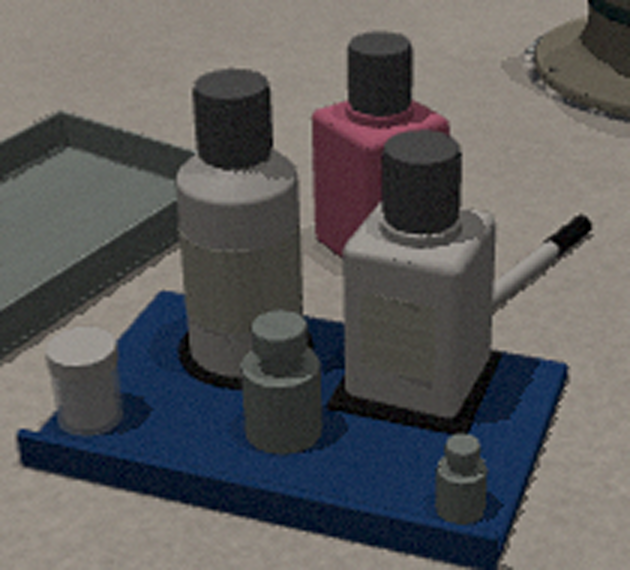

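```bash
cat >> h.py <<'E'
def to(tgt,jaw=None):
    """tgt TCP xyz, jaw: desired jaw azimuth deg -> shift cm in tool axes, turn"""
    s=manip.get_state();T=q2R(s['ee_rot']);d=T.T@(np.array(tgt)-s['position'])*100
    z=T[:,2]; az=np.degrees(np.arctan2(z[1],z[0]))
    print('pos',s['position'].round(4),'xdown',T[:,0].round(3),'jaw az',round(az,2),'w',round(s['width'],4),'F',s['contact_force'].round(2),'t',s['clock'])
    print('shift cm',d.round(2))
    if jaw is not None:
        des=np.array([[0,0,0],[0,0,0],[np.cos(np.radians(jaw)),np.sin(np.radians(jaw)),0]]);x=np.array([0,0,-1.]);zz=des[2];D=np.stack([x,np.cross(zz,x),zz],1)
        print('turn',np.degrees(R.from_matrix(T.T@D).as_rotvec()).round(2))
E
python3 - <<'E'
from h import *
for tag in('top0','scene0'):
  d=np.load(tag+'.npz');W=d['w']
  m=(W[...,2]>.018)&(W[...,2]<.036)&(abs(W[...,0]-.48)<.2)&(abs(W[...,1]+.27)<.11)
  m&=~((W[...,0]>.58)&(W[...,1]>-.165))
  p=W[m]; print('tray',len(p),cv2.minAreaRect(p[:,:2].astype(np.float32)),p[:,:2].min(0),p[:,:2].max(0))
to([.5189,-.0803,.23],-81.2); to([.5189,-.0803,.23],98.8)
E
```

```text
tray 853 ((0.48461654782295227, -0.28068506717681885), (0.16288422048091888, 0.27279743552207947), 84.62400817871094) [ 0.34273475 -0.37204122] [ 0.62602365 -0.18802859]
tray 1952 ((0.48297643661499023, -0.28240546584129333), (0.1650630682706833, 0.2751810550689697), 84.48311614990234) [ 0.33975366 -0.37444804] [ 0.62645394 -0.1956115 ]
pos [0.2257 0.5283 0.2305] xdown [-0.001 -0.001 -1.   ] jaw az 66.87 w 0.0854 F [ 0.16 -0.71 -0.29] t 0.1
shift cm [  0.11 -50.87 -44.45]
turn [ 1.4807e+02 -5.0000e-02  1.2000e-01]
pos [0.2257 0.5283 0.2305] xdown [-0.001 -0.001 -1.   ] jaw az 66.87 w 0.0854 F [ 0.16 -0.71 -0.29] t 0.1
shift cm [  0.11 -50.87 -44.45]
turn [-31.93  -0.09  -0.04]
```

```bash
python3 -m crank '[[-2,-12,-12,-23.1,0,0,8.5],[-2,-24,-22,-23.1,0,0,8.5],[-2,-24,-22,-23.1,0,0,8.5],[-2,-24,-22,-23.1,0,0,8.5],[-2,-24,-22,-23.1,0,0,8.5]]'; python3 -c "
from h import *
to([.5189,-.0803,.25],90)"
```

```text
clock: 0.72
position: [0.3524, 0.2479, 0.2503]
ee_rot: [-0.5, 0.5, -0.5, -0.5]
contact_force: [0.0, -1.2, 0.1]
width: 0.0854
pos [0.3524 0.2479 0.2503] xdown [ 0. -0. -1.] jaw az 90.0 w 0.0854 F [ 0.02 -1.18  0.12] t 0.725
shift cm [  0.04 -16.65 -32.82]
turn [ 0.   -0.    0.02]
```

```bash
python3 -m crank '[[0,-16.65,-32.8,0,0,0,8.5],[0,-16.65,-32.8,0,0,0,8.5],[0,-16.65,-32.8,0,0,0,8.5],[0,-16.65,-32.8,0,0,0,8.5],[0,-16.65,-32.8,0,0,0,8.5]]';  python3 -c "
from h import *
to([.519,-.0803,.138],90)"
```

```text
clock: 1.35
position: [0.4938, -0.031, 0.2502]
ee_rot: [0.5, -0.5, 0.5, 0.5]
contact_force: [0.0, 0.3, 0.7]
width: 0.085
pos [ 0.4938 -0.031   0.2502] xdown [ 0.     0.001 -1.   ] jaw az 89.93 w 0.085 F [0.02 0.34 0.68] t 1.35
shift cm [11.21 -2.53 -4.94]
turn [-0.07  0.03  0.  ]
```

```bash
python3 -m crank '[[0,-2.52,-4.93,0,0,0,8.5],[0,-2.52,-4.93,0,0,0,8.5],[5,-2.52,-4.93,0,0,0,8.5],[8,-2.52,-4.93,0,0,0,8.5],[8,-2.52,-4.93,0,0,0,8.5]]';  python3 - <<'E'
from h import *
to([.519,-.0803,.138],90)
grab('scene','s1')
E
```

```text
clock: 1.98
position: [0.5159, -0.0767, 0.1681]
ee_rot: [0.499, -0.498, 0.501, 0.502]
contact_force: [-0.4, -0.3, -0.2]
width: 0.0849
pos [ 0.5159 -0.0767  0.1681] xdown [-0.006  0.002 -1.   ] jaw az 90.01 w 0.0849 F [-0.41 -0.28 -0.23] t 1.975
shift cm [ 3.   -0.33 -0.36]
turn [ 0.01  0.13 -0.37]
```

View pics/s1.png

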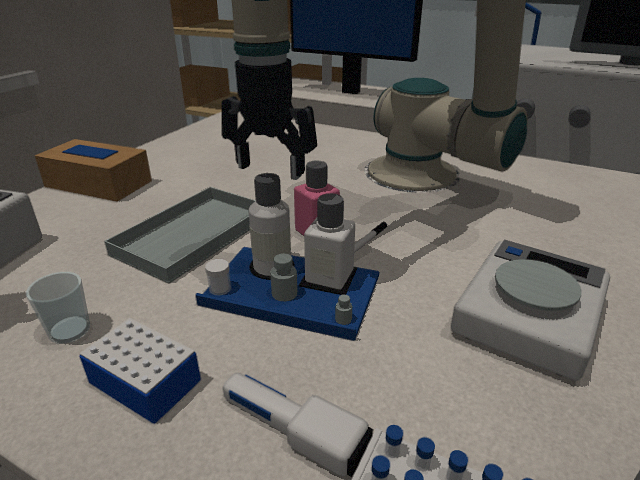

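```bash
python3 -m crank '[[0,0,0,0,0,0,8.5],[0,0,0,0,0,0,8.5]]';  python3 - <<'E'
from h import *
to([.519,-.0803,.138],90)
im=grab('scene','s1b');W=cloud(im)
m=(abs(W[...,0]-.519)<.06)&(abs(W[...,1]+.08)<.08)&(W[...,2]>.178)&(W[...,2]<.2)
p=W[m];print(len(p));
for s in(p[:,1]>-.08,p[:,1]<-.08): print(p[s].mean(0).round(4),p[s].min(0).round(3),p[s].max(0).round(3))
E
```

```text
clock: 2.28
position: [0.5194, -0.0783, 0.1719]
ee_rot: [-0.501, 0.501, -0.499, -0.499]
contact_force: [-0.5, 0.2, -0.1]
width: 0.0853
pos [ 0.5194 -0.0783  0.1719] xdown [ 0.003 -0.001 -1.   ] jaw az 89.99 w 0.0853 F [-0.5  0.2 -0.1] t 2.275
shift cm [ 3.39  0.05 -0.19]
turn [-0.01 -0.04  0.17]
212
[ 0.5251 -0.0291  0.1939] [ 0.51  -0.037  0.186] [ 0.532 -0.023  0.2  ]
[ 0.5222 -0.1237  0.1931] [ 0.508 -0.136  0.185] [ 0.532 -0.12   0.199]
```

```bash
python3 -m crank '[[1.5,0,-0.2,0,0,0,8.5],[3.3,0,-0.2,0,0,0,8.5],[3.3,0,-0.2,0,0,0,8.5],[3.3,0,-0.2,0,0,0,8.5],[3.3,0,-0.2,0,0,0,5]]' 50 && python3 -m crank '[[0,0,0,0,0,0,3],[0,0,0,0,0,0,3],[0,0,0,0,0,0,3],[0,0,0,0,0,0,3],[0,0,0,0,0,0,3]]' 50;  python3 - <<'E'
from h import *
to([.519,-.0803,.138],90)
E
```

```text
clock: 2.95
position: [0.519, -0.0805, 0.1379]
ee_rot: [0.5, -0.5, 0.5, 0.499]
contact_force: [0.3, 0.1, -0.5]
width: 0.0691
clock: 3.58
position: [0.519, -0.0806, 0.1379]
ee_rot: [0.5, -0.5, 0.5, 0.499]
contact_force: [0.5, -1.7, 5.9]
width: 0.0366
pos [ 0.519  -0.0806  0.1379] xdown [ 0.001 -0.001 -1.   ] jaw az 89.97 w 0.0366 F [ 0.48 -1.74  5.88] t 3.575
shift cm [-0.01 -0.    0.03]
turn [-0.03 -0.03  0.07]
```

```bash
python3 -m crank '[[-1,0,0,0,0,0,3],[-3,0,0,0,0,0,3],[-6,0,0,0,0,0,3],[-7,1,-2,0,0,0,3],[-7,2,-4,0,0,0,3]]' && python3 -m crank '[[0,1.5,-3,0,0,0,3],[0,3.5,-7,0,0,0,3],[0,5.5,-11,0,0,0,3],[0,7.5,-14.5,0,0,0,3],[0,8,-15.5,0,0,0,3]]' && python3 -m crank '[[0,0,0,0,0,0,3],[0,0,0,0,0,0,3],[0,0,0,0,0,0,3],[0,0,0,0,0,0,3]]';  python3 - <<'E'
from h import *
to([.419,-.275,.128],90)
grab('scene','s2')
E
```

```text
clock: 4.2
position: [0.4984, -0.1204, 0.208]
ee_rot: [-0.5, 0.5, -0.5, -0.5]
contact_force: [-0.2, -0.8, -2.7]
width: 0.0372
clock: 4.82
position: [0.4169, -0.2766, 0.2068]
ee_rot: [0.501, -0.499, 0.501, 0.5]
contact_force: [0.1, 1.4, -3.7]
width: 0.0368
clock: 5.32
position: [0.4188, -0.2745, 0.2074]
ee_rot: [0.5, -0.5, 0.5, 0.5]
contact_force: [0.2, 0.1, -2.9]
width: 0.0368
pos [ 0.4188 -0.2745  0.2074] xdown [ 0.  0. -1.] jaw az 90.04 w 0.0368 F [ 0.18  0.05 -2.93] t 5.325
shift cm [ 7.94 -0.02 -0.05]
turn [0.04 0.02 0.01]
```

View pics/s2.png

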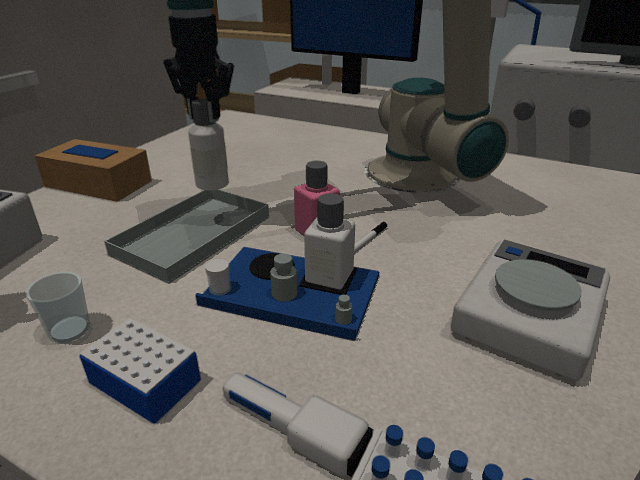

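Round bottle hangs upright at (208,160), above the tray's near end; its pad at (265,265) is free. Lower to about 3 mm above the floor, then creep.

```bash
python3 -m crank '[[2,0,0,0,0,0,3],[5,0,0,0,0,0,3],[7.3,0,0,0,0,0,3],[7.5,0,0,0,0,0,3],[7.5,0,0,0,0,0,3]]' && python3 -m crank '[[0.2,0,0,0,0,0,3],[0.35,0,0,0,0,0,3],[0.4,0,0,0,0,0,3],[0.4,0,0,0,0,0,3]]'
```

```text
clock: 6.0
position: [0.419, -0.2756, 0.133]
ee_rot: [-0.5, 0.5, -0.5, -0.499]
contact_force: [0.9, 0.1, -3.7]
width: 0.037
clock: 6.5
position: [0.4184, -0.2753, 0.1284]
ee_rot: [0.5, -0.5, 0.5, 0.5]
contact_force: [-0.7, 0.2, -2.6]
width: 0.037
```

```bash
python3 -m crank '[[0.1,0,0,0,0,0,3],[0.2,0,0,0,0,0,3],[0.2,0,0,0,0,0,3]]'
```

```text
clock: 6.88
position: [0.4187, -0.2756, 0.1279]
ee_rot: [-0.5, 0.5, -0.5, -0.499]
contact_force: [-2.2, 1.0, 7.4]
width: 0.0372
```

```bash
python3 -m crank '[[0,0,0,0,0,0,5],[0,0,0,0,0,0,7],[0,0,0,0,0,0,8.5],[0,0,0,0,0,0,8.5],[-2,0,0,0,0,0,8.5]]' && python3 -m crank '[[-3,0,0,0,0,0,8.5],[-9,0,0,0,0,0,8.5],[-9,-4,5,0,0,0,8.5],[-9,-8,10,0,0,0,8.5],[-9,-8,15,0,0,0,8.5]]' && python3 -m crank '[[0,0,6,0,0,0,8.5],[0,0,12,0,0,0,8.5],[0,0,14,0,0,0,8.5],[0,0,14,0,0,0,8.5]]'; python3 - <<'E'
from h import *
grab('scene','s3');grab('top','t3')
to([.504,.0188,.118],90)
s=np.load('s3.npz')['w']
m=(abs(s[...,0]-.419)<.05)&(abs(s[...,1]+.275)<.05)&(s[...,2]>.15)&(s[...,2]<.18); p=s[m]
print(np.median(p[:,2]),cv2.minEnclosingCircle(p[:,:2].astype(np.float32)))
E
```

```text
clock: 7.5
position: [0.4174, -0.2744, 0.1451]
ee_rot: [0.5, -0.498, 0.5, 0.501]
contact_force: [-0.2, 1.0, 0.0]
width: 0.0852
clock: 8.12
position: [0.5011, -0.1241, 0.2362]
ee_rot: [0.501, -0.5, 0.5, 0.499]
contact_force: [0.6, -0.3, -0.6]
width: 0.0848
clock: 8.62
position: [0.4984, 0.016, 0.2363]
ee_rot: [0.499, -0.501, 0.499, 0.501]
contact_force: [0.1, -0.7, 0.4]
width: 0.0853
pos [0.4987 0.0141 0.2363] xdown [ 0.    -0.001 -1.   ] jaw az 89.98 w 0.0849 F [-0.28 -1.72 -0.61] t 8.725
shift cm [11.83 -0.53  0.48]
turn [-0.02 -0.05  0.  ]
0.16128425507145655 ((0.4192686676979065, -0.276160329580307), 0.020808327943086624)
```

View pics/s3.png

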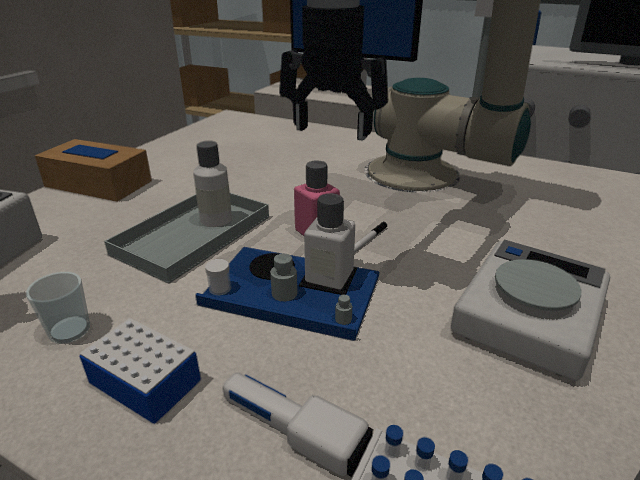

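View pics/t3.png

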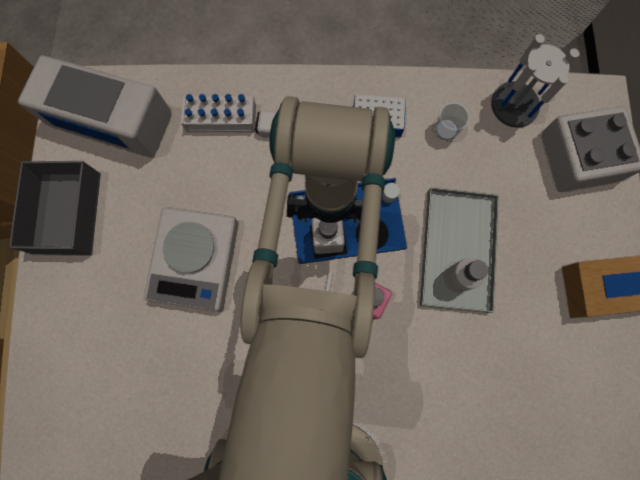

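The round bottle stands upright in the tray at scene (212,185). Its pad at (265,266) is empty. Next is the white square bottle.

```bash
python3 -m crank '[[0,-0.5,0.45,0,0,0,8.5],[4,-0.5,0.45,0,0,0,8.5],[6,-0.5,0.45,0,0,0,8.5],[6,-0.5,0.45,0,0,0,8.5],[6,-0.5,0.45,0,0,0,8.5]]'; python3 - <<'E'
from h import *
to([.504,.0188,.118],90)
E
```

```text
clock: 9.35
position: [0.5045, 0.0185, 0.1772]
ee_rot: [0.501, -0.5, 0.5, 0.499]
contact_force: [-0.2, -0.9, 0.8]
width: 0.0849
pos [0.5045 0.0185 0.1772] xdown [ 0.002 -0.    -1.   ] jaw az 89.9 w 0.0849 F [-0.24 -0.94  0.78] t 9.35
shift cm [5.92 0.06 0.03]
turn [-0.1  -0.01  0.09]
```

```bash
python3 -m crank '[[2,0,0,0,0,0,8.5],[4.5,0,0,0,0,0,8.5],[5.9,0,0,0,0,0,8.5],[5.9,0,0,0,0,0,8.5],[5.9,0,0,0,0,0,6]]' 50 && python3 -m crank '[[0,0,0,0,0,0,3],[0,0,0,0,0,0,3],[0,0,0,0,0,0,3],[0,0,0,0,0,0,3],[0,0,0,0,0,0,3]]' 50;  python3 - <<'E'
from h import *
to([.504,.0188,.118],90)
E
```

```text
clock: 9.98
position: [0.5045, 0.0191, 0.1183]
ee_rot: [0.501, -0.5, 0.5, 0.499]
contact_force: [0.4, -0.1, -0.6]
width: 0.0695
clock: 10.6
position: [0.5042, 0.0189, 0.1182]
ee_rot: [0.5, -0.5, 0.5, 0.499]
contact_force: [-0.8, -0.5, 5.7]
width: 0.0369
pos [0.5042 0.0189 0.1182] xdown [ 0.002 -0.    -1.   ] jaw az 89.97 w 0.0369 F [-0.77 -0.46  5.71] t 10.6
shift cm [ 0.02  0.02 -0.01]
turn [-0.03 -0.03  0.1 ]
```

```bash
python3 -m crank '[[-1,0,0,0,0,0,3],[-3,0,0,0,0,0,3],[-6,0,0,0,0,0,3],[-8,0,0,0,0,0,3],[-9,0,-2,0,0,0,3]]' && python3 -m crank '[[0,0,-4,0,0,0,3],[0,0,-9,0,0,0,3],[0,0,-14,0,0,0,3],[0,-1.5,-19,0,0,0,3],[0,-3,-24,0,0,0,3]]' && python3 -m crank '[[0,-1,-3,0,0,0,3],[0,-1.5,-4.6,0,0,0,3],[0,-1.5,-4.6,0,0,0,3],[0,-1.5,-4.6,0,0,0,3],[0,-1.5,-4.6,0,0,0,3]]';  python3 - <<'E'
from h import *
to([.549,-.287,.108],90)
grab('scene','s4')
E
```

```text
clock: 11.22
position: [0.5036, 0.0001, 0.2084]
ee_rot: [0.5, -0.5, 0.499, 0.5]
contact_force: [0.2, -1.6, -3.0]
width: 0.0368
clock: 11.85
position: [0.5332, -0.242, 0.207]
ee_rot: [0.5, -0.499, 0.5, 0.5]
contact_force: [0.2, 0.3, -3.3]
width: 0.0369
clock: 12.48
position: [0.5481, -0.2853, 0.2076]
ee_rot: [0.5, -0.5, 0.5, 0.5]
contact_force: [0.2, 0.4, -3.6]
width: 0.0372
pos [ 0.5481 -0.2853  0.2076] xdown [-0.     0.001 -1.   ] jaw az 90.04 w 0.0372 F [ 0.22  0.39 -3.65] t 12.475
shift cm [ 9.96 -0.09 -0.18]
turn [ 0.04  0.04 -0.01]
```

View pics/s4.png

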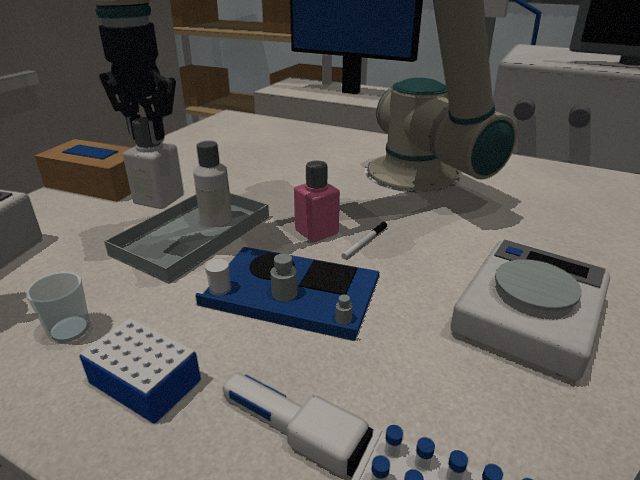

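The square bottle hangs upright at (154,170), above the tray's far half, and both pads are clear at (265,266) and (330,277). Lowering.

```bash
python3 -m crank '[[2,0,-0.1,0,0,0,3],[5,0,-0.1,0,0,0,3],[8,0,-0.1,0,0,0,3],[9.5,0,-0.1,0,0,0,3],[9.5,0,-0.1,0,0,0,3]]' && python3 -m crank '[[0.2,0,0,0,0,0,3],[0.4,0,0,0,0,0,3],[0.5,0,0,0,0,0,3],[0.55,0,0,0,0,0,3],[0.55,0,0,0,0,0,3]]'
```

```text
clock: 13.15
position: [0.5479, -0.2871, 0.1116]
ee_rot: [0.5, -0.499, 0.5, 0.501]
contact_force: [0.3, 0.5, -2.8]
width: 0.0369
clock: 13.78
position: [0.5489, -0.2882, 0.1083]
ee_rot: [-0.5, 0.501, -0.5, -0.499]
contact_force: [-1.0, 0.4, 5.4]
width: 0.0368
```

```bash
python3 -m crank '[[0,0,0,0,0,0,5],[0,0,0,0,0,0,7],[0,0,0,0,0,0,8.5],[0,0,0,0,0,0,8.5],[-2,0,0,0,0,0,8.5]]' && python3 -m crank '[[-4,0,0,0,0,0,8.5],[-10,0,0,0,0,0,8.5],[-10,0,0,0,0,0,8.5],[-10,0,0,0,0,0,8.5]]' ; python3 - <<'E'
from h import *
grab('scene','s5');grab('top','t5')
to([.573,-.0255,.2],90)
for tag in('s5','t5'):
  d=np.load(tag+'.npz');s=d['w'];
  for n,c,z in(('r',(.419,-.275),.15),('q',(.549,-.287),.13)):
    m=(abs(s[...,0]-c[0])<.05)&(abs(s[...,1]-c[1])<.05)&(s[...,2]>z)&(s[...,2]<z+.03); p=s[m]
    if len(p)>5: print(tag,n,np.median(p[:,2]),np.percentile(p[:,2],98),cv2.minEnclosingCircle(p[:,:2].astype(np.float32)))
  g=d['c'].max(2); m=((g<45)&(s[...,2]>.004)&(s[...,2]<.022)&(abs(s[...,0]-.51)<.07)&(abs(s[...,1]+.03)<.12)).astype(np.uint8)
  m=cv2.morphologyEx(m,cv2.MORPH_OPEN,np.ones((3,3),np.uint8))
  nn,l,st,ce=cv2.connectedComponentsWithStats(m)
  for i in range(1,nn):
    if st[i,4]<100: continue
    p=s[l==i];q=p[:,:2].astype(np.float32);print(tag,'pad',st[i],p.mean(0).round(4),cv2.minEnclosingCircle(q),cv2.minAreaRect(q))
E
```

```text
clock: 14.4
position: [0.5473, -0.2871, 0.1253]
ee_rot: [0.5, -0.498, 0.5, 0.501]
contact_force: [-0.2, 0.6, 0.1]
width: 0.085
clock: 14.9
position: [0.5481, -0.2877, 0.2267]
ee_rot: [0.5, -0.5, 0.5, 0.5]
contact_force: [-0.2, -0.6, -0.9]
width: 0.0848
pos [ 0.5475 -0.2873  0.2251] xdown [-0.003  0.002 -1.   ] jaw az 89.96 w 0.0853 F [-0.04 -0.69  0.11] t 15.0
shift cm [ 2.56 -2.54 26.17]
turn [-0.03  0.11 -0.15]
s5 r 0.16159988520837365 0.1646844373550085 ((0.41973939538002014, -0.27729520201683044), 0.020074371248483658)
s5 q 0.14204331163427147 0.14449706079836558 ((0.5495254993438721, -0.28962641954421997), 0.021840399131178856)
s5 pad [250 253  26  27 479] [ 0.5265 -0.095   0.0131] ((0.5203844308853149, -0.08857102692127228), 0.03961068391799927) ((0.5246210098266602, -0.09823132306337357), (0.07767759263515472, 0.03992496058344841), 22.64286231994629)
s5 pad [ 299  260   58   35 1343] [0.5061 0.0176 0.013 ] ((0.5042362213134766, 0.015772245824337006), 0.052131399512290955) ((0.5040561556816101, 0.016215931624174118), (0.07787329703569412, 0.07685151696205139), 8.935708999633789)
t5 q 0.14181145519504113 0.1457413985641651 ((0.5534242987632751, -0.2772994041442871), 0.015767838805913925)
t5 pad [356 218  32  32 804] [ 0.5183 -0.0806  0.0125] ((0.5184255838394165, -0.0805346667766571), 0.037279583513736725) ((0.5181216597557068, -0.0805281400680542), (0.07364265620708466, 0.07087583839893341), 0.7252053022384644)
t5 pad [ 310  221   37   37 1063] [0.5032 0.0181 0.0127] ((0.5046882033348083, 0.017141513526439667), 0.05124204233288765) ((0.5034635663032532, 0.017772112041711807), (0.0751977264881134, 0.0746360495686531), 9.210213661193848)
```

View pics/s5.png

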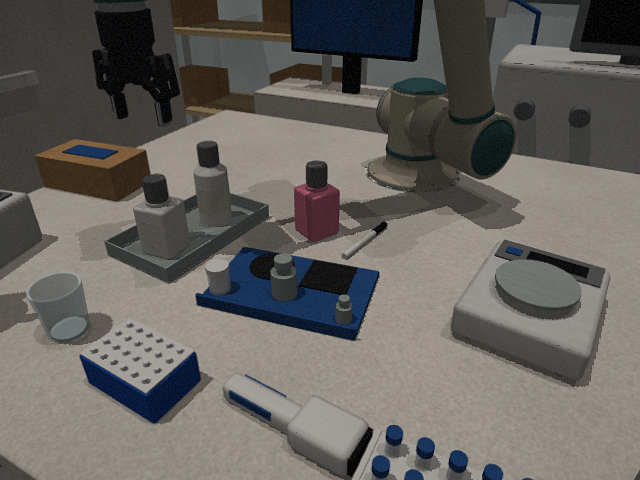

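View pics/t5.png

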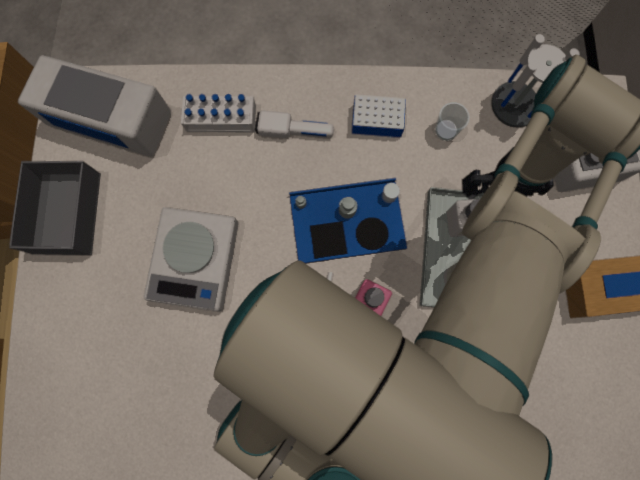

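Both bottles are upright in the tray at scene (162,215) and (212,185). The pads are measured from two views. Next is the large weight.

```bash
python3 -m crank '[[0,0,6,0,0,0,8.5],[0,-1,12,0,0,0,8.5],[0,-2,18,0,0,0,8.5],[1,-2.5,23,0,0,0,8.5],[2.5,-2.5,26.1,0,0,0,8.5]]' && python3 -m crank '[[0,0,0,0,0,0,8.5],[5,0,0,0,0,0,8.5],[8,0,0,0,0,0,8.5],[8,0,0,0,0,0,8.5],[8,0,0,0,0,0,8.5]]' ; python3 - <<'E'
from h import *
grab('scene','s6')
to([.573,-.0255,.022],90)
E
```

```text
clock: 15.62
position: [0.5731, -0.0242, 0.2003]
ee_rot: [0.499, -0.5, 0.5, 0.501]
contact_force: [0.7, -0.1, -0.7]
width: 0.0851
clock: 16.25
position: [0.5745, -0.0278, 0.1228]
ee_rot: [0.501, -0.5, 0.5, 0.499]
contact_force: [1.0, 0.4, 0.3]
width: 0.0852
pos [ 0.5748 -0.0277  0.1233] xdown [ 0.003 -0.001 -1.   ] jaw az 89.92 w 0.085 F [-0.07 -0.06  0.19] t 16.3
shift cm [10.13  0.21  0.22]
turn [-0.08 -0.03  0.16]
```

View pics/s6.png

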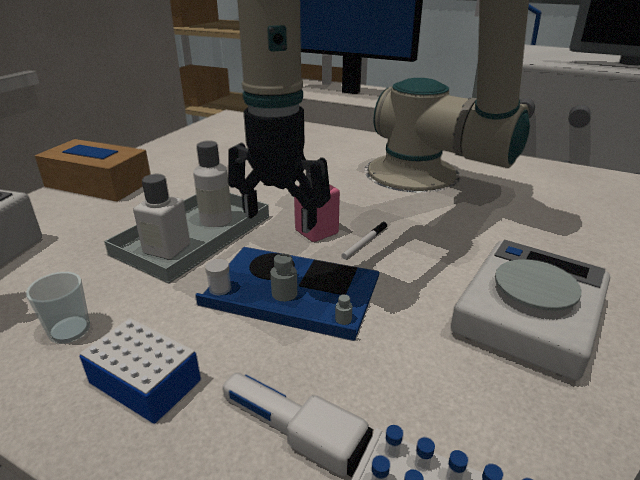

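```bash
python3 -m crank '[[2,0.1,0.2,0,0,0,8.5],[5,0.1,0.2,0,0,0,8.5],[7,0.1,0.2,0,0,0,8.5],[7,0.1,0.2,0,0,0,8.5],[7,0.1,0.2,0,0,0,8.5]]'; python3 - <<'E'
from h import *
to([.573,-.0255,.022],90)
E
```

```text
clock: 16.92
position: [0.574, -0.0252, 0.0535]
ee_rot: [0.501, -0.501, 0.5, 0.499]
contact_force: [0.9, 0.9, -1.0]
width: 0.0849
pos [ 0.574  -0.0252  0.0535] xdown [ 0.003 -0.    -1.   ] jaw az 89.96 w 0.0849 F [ 0.93  0.89 -1.03] t 16.925
shift cm [ 3.15  0.11 -0.03]
turn [-0.04 -0.03  0.18]
```

```bash
python3 -m crank '[[1.5,0.05,0,0,0,0,8.5],[3,0.05,0,0,0,0,8.5],[3.1,0.05,0,0,0,0,8.5],[3.1,0.05,0,0,0,0,8.5],[3.1,0.05,0,0,0,0,6]]' 50 && python3 -m crank '[[0,0,0,0,0,0,3.3],[0,0,0,0,0,0,3.3],[0,0,0,0,0,0,3.3],[0,0,0,0,0,0,3.3],[0,0,0,0,0,0,3.3]]' 50;  python3 - <<'E'
from h import *
to([.573,-.0255,.022],90)
grab('scene','s7')
E
```

```text
clock: 17.55
position: [0.5724, -0.0249, 0.0211]
ee_rot: [0.5, -0.5, 0.5, 0.5]
contact_force: [0.4, 0.3, 0.1]
width: 0.0698
clock: 18.18
position: [0.5725, -0.0252, 0.0215]
ee_rot: [-0.5, 0.5, -0.5, -0.5]
contact_force: [-0.9, -0.8, 5.2]
width: 0.0387
pos [ 0.5725 -0.0252  0.0215] xdown [ 0.001 -0.    -1.   ] jaw az 89.98 w 0.0387 F [-0.94 -0.75  5.18] t 18.175
shift cm [-0.05 -0.05 -0.03]
turn [-0.02 -0.03  0.06]
```

View pics/s7.png

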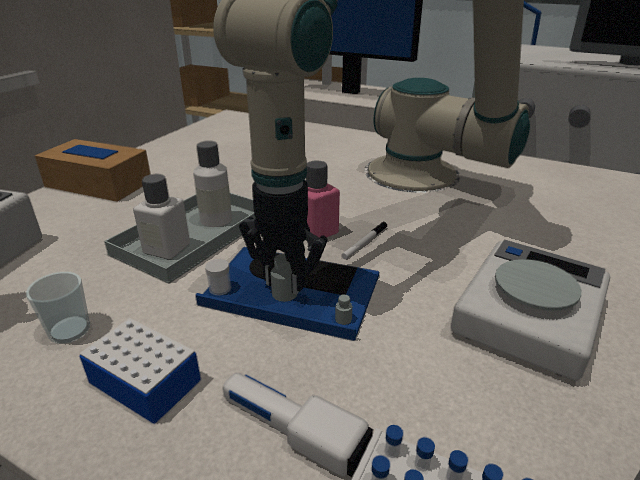

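```bash
python3 -m crank '[[-1,0,0,0,0,0,3.3],[-3,0,0,0,0,0,3.3],[-7,0,0,0,0,0,3.3],[-11,0,0,0,0,0,3.3],[-12,0,0,0,0,0,3.3]]' 70 && python3 -m crank '[[0,1,4,0,0,0,3.3],[0,2.5,9,0,0,0,3.3],[0,4,14,0,0,0,3.3],[0,5.5,19,0,0,0,3.3],[0,7,24,0,0,0,3.3]]' && python3 -m crank '[[0,1.5,5,0,0,0,3.3],[0,3,9,0,0,0,3.3],[0,3.2,10.2,0,0,0,3.3],[0,3.2,10.2,0,0,0,3.3],[0,3.2,10.2,0,0,0,3.3]]' && python3 -m crank '[[0,0,0,0,0,0,3.3],[0,0,0,0,0,0,3.3],[0,0,0,0,0,0,3.3]]';  python3 - <<'E'
from h import *
grab('scene','s8')
to([.4706,.3165,.0915],90)
E
```

```text
clock: 18.85
position: [0.5731, -0.0248, 0.1428]
ee_rot: [0.501, -0.501, 0.499, 0.499]
contact_force: [0.3, -0.3, -4.8]
width: 0.0384
clock: 19.48
position: [0.5001, 0.2164, 0.1388]
ee_rot: [0.499, -0.499, 0.501, 0.501]
contact_force: [1.8, -0.2, -5.2]
width: 0.0381
clock: 20.1
position: [0.4702, 0.3158, 0.1401]
ee_rot: [0.5, -0.5, 0.501, 0.5]
contact_force: [0.4, -0.3, -4.6]
width: 0.0383
clock: 20.48
position: [0.4705, 0.3167, 0.141]
ee_rot: [0.5, -0.5, 0.5, 0.5]
contact_force: [-0.1, -0.1, -4.6]
width: 0.0381
pos [0.4704 0.3168 0.141 ] xdown [ 0.  0. -1.] jaw az 89.93 w 0.038 F [ 0.06  0.33 -4.38] t 20.525
shift cm [ 4.95 -0.01 -0.03]
turn [-0.07  0.01  0.01]
```

View pics/s8.png

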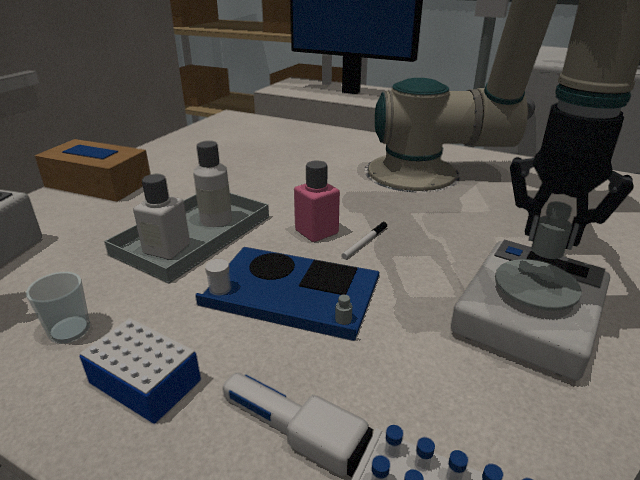

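```bash
python3 -m crank '[[1.5,0,0,0,0,0,3.3],[3.5,0,0,0,0,0,3.3],[4.5,0,0,0,0,0,3.3],[4.5,0,0,0,0,0,3.3],[4.5,0,0,0,0,0,3.3]]' && python3 -m crank '[[0.1,0,0,0,0,0,3.3],[0.2,0,0,0,0,0,3.3],[0.3,0,0,0,0,0,3.3],[0.35,0,0,0,0,0,3.3],[0.35,0,0,0,0,0,3.3]]'
```

```text
clock: 21.15
position: [0.4708, 0.3175, 0.0963]
ee_rot: [0.501, -0.5, 0.5, 0.5]
contact_force: [1.1, -0.2, -4.6]
width: 0.0383
clock: 21.78
position: [0.4702, 0.3172, 0.0924]
ee_rot: [0.5, -0.5, 0.5, 0.5]
contact_force: [-1.3, -0.5, -5.3]
width: 0.0381
```

```bash
python3 -m crank '[[0.1,0,0,0,0,0,3.3],[0.15,0,0,0,0,0,3.3],[0.15,0,0,0,0,0,3.3]]'
```

```text
clock: 22.15
position: [0.4704, 0.3173, 0.0916]
ee_rot: [0.5, -0.5, 0.5, 0.5]
contact_force: [-1.1, -1.4, 1.7]
width: 0.0382
```

```bash
python3 -m crank '[[0,0,0,0,0,0,4.2],[0,0,0,0,0,0,5],[0,0,0,0,0,0,6.5],[0,0,0,0,0,0,8.5],[0,0,0,0,0,0,8.5]]' && python3 -m crank '[[-2,0,0,0,0,0,8.5],[-5,0,0,0,0,0,8.5],[-10,0,0,0,0,0,8.5],[-14,0,0,0,0,0,8.5],[-14,0,0,0,0,0,8.5]]' ; python3 - <<'E'
from h import *
grab('scene','s9');s=np.load('s9.npz')['w']
m=(abs(s[...,0]-.47)<.04)&(abs(s[...,1]-.317)<.04)&(s[...,2]>.135)&(s[...,2]<.16); p=s[m]
print(len(p),np.percentile(p[:,2],95),cv2.minEnclosingCircle(p[:,:2].astype(np.float32)))
m=(abs(s[...,0]-.47)<.06)&(abs(s[...,1]-.317)<.06)&(s[...,2]>.09)&(s[...,2]<.12); p=s[m]
c=(p[:,:2]);r=cv2.minAreaRect(c.astype(np.float32));print(c.min(0),c.max(0))
to([.549,-.288,.25],90)
E
```

```text
clock: 22.78
position: [0.4703, 0.3172, 0.0909]
ee_rot: [0.5, -0.5, 0.5, 0.5]
contact_force: [-0.9, -0.3, -0.3]
width: 0.0848
clock: 23.4
position: [0.4722, 0.3182, 0.2347]
ee_rot: [0.503, -0.501, 0.497, 0.499]
contact_force: [0.1, 0.7, 0.8]
width: 0.0853
354 0.146482738517142 ((0.47250357270240784, 0.31650248169898987), 0.015248776413500309)
[0.47100499 0.29709617] [0.49246938 0.3360031 ]
pos [0.4709 0.3175 0.2324] xdown [ 0.003  0.002 -1.   ] jaw az 89.97 w 0.0855 F [ 0.39 -0.25 -1.12] t 23.45
shift cm [ -1.84  -7.85 -60.55]
turn [-0.03  0.09  0.18]
```

View pics/s9.png

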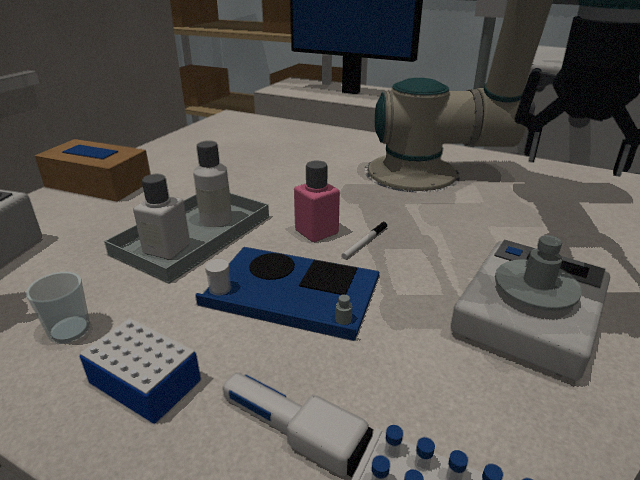

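The weight stands upright mid-pan at (545,265), and the measured offset is about 2 mm. Back for the square bottle.

```bash
python3 -m crank '[[-2,-1,-6,0,0,0,8.5],[-2,-2,-12,0,0,0,8.5],[-2,-3,-18,0,0,0,8.5],[-2,-4,-24,0,0,0,8.5],[-2,-4.5,-30,0,0,0,8.5]]' && python3 -m crank '[[0,-1,-6,0,0,0,8.5],[0,-2,-12,0,0,0,8.5],[0,-2.5,-18,0,0,0,8.5],[0,-3,-24,0,0,0,8.5],[0,-3.35,-29,0,0,0,8.5]]' && python3 -m crank '[[0,0,-1.5,0,0,0,8.5],[0,0,-1.5,0,0,0,8.5],[4,0,-1.5,0,0,0,8.5],[5,0,-1.5,0,0,0,8.5],[5,0,-1.5,0,0,0,8.5]]'; python3 - <<'E'
from h import *
to([.549,-.2885,.108],90)
grab('scene','s10')
E
```

```text
clock: 24.08
position: [0.5144, 0.0153, 0.249]
ee_rot: [0.5, -0.499, 0.501, 0.501]
contact_force: [0.6, 0.3, -0.1]
width: 0.085
clock: 24.7
position: [0.5475, -0.2748, 0.2485]
ee_rot: [0.5, -0.498, 0.501, 0.501]
contact_force: [0.3, 1.0, 0.2]
width: 0.085
clock: 25.32
position: [0.5481, -0.2862, 0.2004]
ee_rot: [0.5, -0.499, 0.5, 0.501]
contact_force: [0.4, -0.1, 0.2]
width: 0.0853
pos [ 0.5481 -0.2862  0.2004] xdown [-0.001  0.002 -1.   ] jaw az 90.05 w 0.0853 F [ 0.4  -0.1   0.25] t 25.325
shift cm [ 9.24 -0.1  -0.25]
turn [ 0.05  0.09 -0.08]
```

View pics/s10.png

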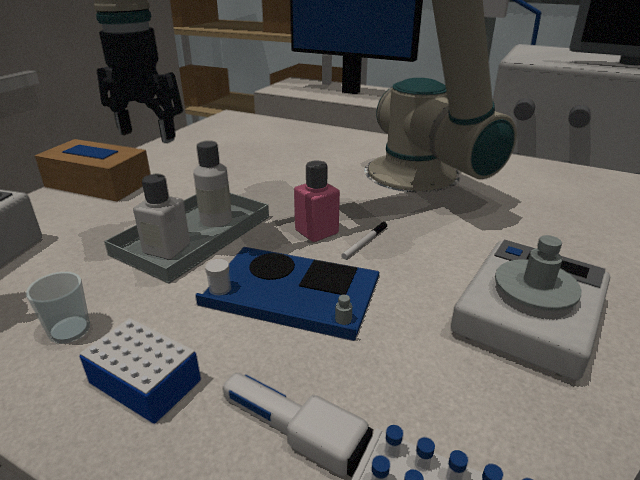

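```bash
python3 -m crank '[[2,-0.1,-0.2,0,0,0,8.5],[5,-0.1,-0.2,0,0,0,8.5],[8,-0.1,-0.2,0,0,0,8.5],[9.2,-0.1,-0.2,0,0,0,8.5],[9.2,-0.1,-0.2,0,0,0,8.5]]' && python3 -m crank '[[0,0,0,0,0,0,6],[0,0,0,0,0,0,3],[0,0,0,0,0,0,3],[0,0,0,0,0,0,3],[0,0,0,0,0,0,3]]' 50;  python3 - <<'E'
from h import *
to([.549,-.2885,.108],90)
E
```

```text
clock: 26.0
position: [0.5497, -0.2898, 0.1093]
ee_rot: [0.5, -0.5, 0.5, 0.5]
contact_force: [0.1, -0.8, 0.3]
width: 0.0849
clock: 26.62
position: [0.5499, -0.2899, 0.11]
ee_rot: [0.5, -0.5, 0.5, 0.499]
contact_force: [-1.2, 1.5, 4.5]
width: 0.037
pos [ 0.5499 -0.2899  0.11  ] xdown [ 0.002 -0.001 -1.   ] jaw az 89.96 w 0.037 F [-1.24  1.51  4.55] t 26.625
shift cm [0.2  0.09 0.14]
turn [-0.04 -0.03  0.09]
```

```bash
python3 -m crank '[[-1,0,0,0,0,0,3],[-3,0,0,0,0,0,3],[-6,0,0,0,0,0,3],[-8,0,0,0,0,0,3],[-9,0,2,0,0,0,3]]' && python3 -m crank '[[0,0.5,4,0,0,0,3],[0,1.2,9,0,0,0,3],[0,2.2,14,0,0,0,3],[0,3,19,0,0,0,3],[0,4,24,0,0,0,3]]' && python3 -m crank '[[0,0.3,3,0,0,0,3],[0,0.5,4.75,0,0,0,3],[0,0.5,4.75,0,0,0,3],[0,0.5,4.75,0,0,0,3],[0,0.5,4.75,0,0,0,3]]';  python3 - <<'E'
from h import *
grab('scene','s11')
to([.505,.0175,.12],90)
E
```

```text
clock: 27.25
position: [0.5496, -0.2706, 0.1996]
ee_rot: [0.501, -0.5, 0.501, 0.499]
contact_force: [0.3, 0.0, -2.8]
width: 0.0367
clock: 27.88
position: [0.5079, -0.027, 0.1981]
ee_rot: [0.5, -0.499, 0.5, 0.501]
contact_force: [0.1, -0.0, -2.7]
width: 0.0367
clock: 28.5
position: [0.5048, 0.0166, 0.1987]
ee_rot: [0.5, -0.5, 0.501, 0.499]
contact_force: [-0.5, 0.3, -2.9]
width: 0.0366
pos [0.5048 0.0167 0.1988] xdown [-0. -0. -1.] jaw az 89.88 w 0.0372 F [ 0.6  -0.17 -2.5 ] t 28.55
shift cm [ 7.88 -0.02  0.08]
turn [-0.12 -0.01 -0.01]
```

View pics/s11.png

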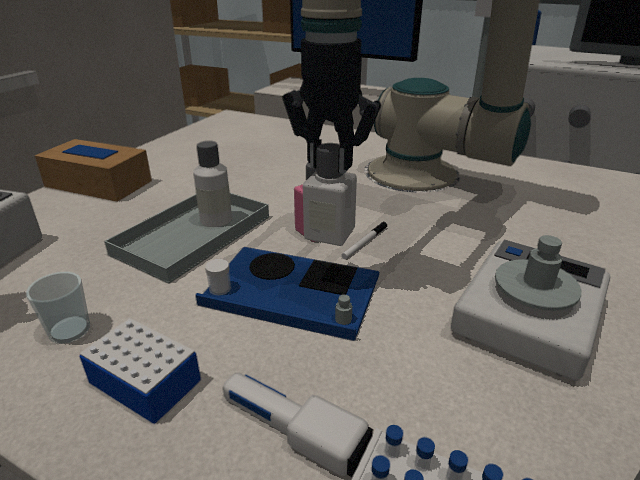

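The square bottle hangs upright at (330,205), over the square pad at (330,277). Lower it.

```bash
python3 -m crank '[[2,0,0.05,0,0,0,3],[5,0,0.05,0,0,0,3],[7,0,0.05,0,0,0,3],[7.4,0,0.05,0,0,0,3],[7.4,0,0.05,0,0,0,3]]' && python3 -m crank '[[0.1,0,0,0,0,0,3],[0.2,0,0,0,0,0,3],[0.3,0,0,0,0,0,3],[0.35,0,0,0,0,0,3],[0.35,0,0,0,0,0,3]]'
```

```text
clock: 29.18
position: [0.5051, 0.0177, 0.1251]
ee_rot: [0.5, -0.5, 0.5, 0.5]
contact_force: [-0.3, 0.1, -3.4]
width: 0.0367
clock: 29.8
position: [0.5045, 0.0182, 0.1214]
ee_rot: [0.5, -0.5, 0.5, 0.5]
contact_force: [0.3, -0.0, -3.5]
width: 0.0368
```

```bash
python3 -m crank '[[0.1,0,0,0,0,0,3],[0.15,0,0,0,0,0,3],[0.15,0,0,0,0,0,3]]'
```

```text
clock: 30.18
position: [0.5047, 0.0182, 0.1201]
ee_rot: [0.5, -0.5, 0.5, 0.5]
contact_force: [0.6, 0.0, -1.1]
width: 0.037
```

```bash
python3 -m crank '[[0.1,0,0,0,0,0,3],[0.1,0,0,0,0,0,3]]'
```

```text
clock: 30.42
position: [0.5048, 0.0183, 0.12]
ee_rot: [0.5, -0.5, 0.5, 0.5]
contact_force: [-1.6, 1.3, 6.6]
width: 0.0372
```

Seated. Release and go up, then to the round bottle at (0.419,-0.276).

```bash
python3 -m crank '[[0,0,0,0,0,0,5],[0,0,0,0,0,0,7],[0,0,0,0,0,0,8.5],[0,0,0,0,0,0,8.5],[-2,0,0,0,0,0,8.5]]' && python3 -m crank '[[-4,0,0,0,0,0,8.5],[-9,0,0,0,0,0,8.5],[-12,0,-4,0,0,0,8.5],[-12,0,-10,0,0,0,8.5],[-12,2,-16,0,0,0,8.5]]' && python3 -m crank '[[0,2,-5,0,0,0,8.5],[0,4,-9,0,0,0,8.5],[0,6.5,-13,0,0,0,8.5],[0,6.5,-13.2,0,0,0,8.5],[4,6.5,-13.2,0,0,0,8.5]]' && python3 -m crank '[[2,0,0,0,0,0,8.5],[2,0,0,0,0,0,8.5],[2,0,0,0,0,0,8.5]]'; python3 - <<'E'
from h import *
to([.419,-.276,.128],90)
grab('scene','s12');s=np.load('s12.npz')['w']
m=(abs(s[...,0]-.504)<.04)&(abs(s[...,1]-.0175)<.04)&(s[...,2]>.14)&(s[...,2]<.17); p=s[m]
print(len(p),np.percentile(p[:,2],95),cv2.minEnclosingCircle(p[:,:2].astype(np.float32)))
E
```

```text
clock: 31.05
position: [0.5033, 0.0183, 0.1377]
ee_rot: [0.499, -0.499, 0.501, 0.501]
contact_force: [-0.2, -1.0, -0.2]
width: 0.085
clock: 31.68
position: [0.4857, -0.1429, 0.2593]
ee_rot: [-0.5, 0.501, -0.499, -0.499]
contact_force: [-0.4, -0.5, -0.0]
width: 0.0848
clock: 32.3
position: [0.4217, -0.2749, 0.221]
ee_rot: [-0.501, 0.502, -0.5, -0.497]
contact_force: [0.3, -0.6, -0.1]
width: 0.0846
clock: 32.67
position: [0.4205, -0.273, 0.1997]
ee_rot: [-0.5, 0.501, -0.5, -0.5]
contact_force: [-0.4, 0.2, -0.7]
width: 0.0851
pos [ 0.4205 -0.273   0.1997] xdown [ 0.001 -0.001 -1.   ] jaw az 90.01 w 0.0851 F [-0.39  0.21 -0.71] t 32.675
shift cm [ 7.17  0.16 -0.3 ]
turn [ 0.01 -0.04  0.08]
432 0.15376701724992584 ((0.5042940378189087, 0.01866699941456318), 0.020345665514469147)
```

View pics/s12.png

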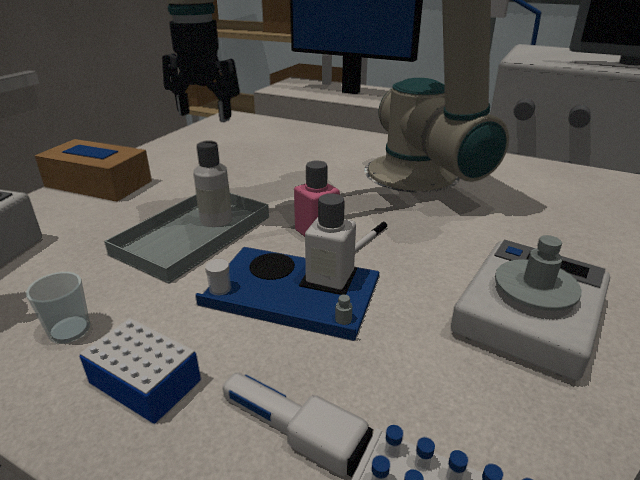

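The square bottle is back on its pad at (330,250), centred within about 1 mm. Now the round bottle.

```bash
python3 -m crank '[[2,0.15,-0.25,0,0,0,8.5],[4,0.15,-0.25,0,0,0,8.5],[6,0.15,-0.25,0,0,0,8.5],[7.1,0.15,-0.25,0,0,0,8.5],[7.1,0.15,-0.25,0,0,0,8.5]]' && python3 -m crank '[[0,0,0,0,0,0,6],[0,0,0,0,0,0,3],[0,0,0,0,0,0,3],[0,0,0,0,0,0,3],[0,0,0,0,0,0,3]]' 50;  python3 - <<'E'
from h import *
to([.419,-.276,.128],90)
E
```

```text
clock: 33.35
position: [0.4182, -0.2755, 0.1279]
ee_rot: [0.5, -0.5, 0.5, 0.5]
contact_force: [-0.4, -0.3, -0.6]
width: 0.0853
clock: 33.98
position: [0.4186, -0.2761, 0.1286]
ee_rot: [-0.5, 0.5, -0.5, -0.499]
contact_force: [-1.1, 0.1, 5.5]
width: 0.0369
pos [ 0.4186 -0.2761  0.1286] xdown [ 0.001 -0.001 -1.   ] jaw az 89.96 w 0.0369 F [-1.06  0.13  5.51] t 33.975
shift cm [ 0.06 -0.04  0.01]
turn [-0.04 -0.06  0.07]
```

```bash
python3 -m crank '[[-1,0,0,0,0,0,3],[-3,0,0,0,0,0,3],[-6,0,0,0,0,0,3],[-8,0,0,0,0,0,3],[-8,-1,2,0,0,0,3]]' && python3 -m crank '[[0,-2,3.5,0,0,0,3],[0,-4,7.5,0,0,0,3],[0,-6,11.5,0,0,0,3],[0,-8,15.5,0,0,0,3],[0,-9,17.55,0,0,0,3]]' && python3 -m crank '[[0,0,0,0,0,0,3],[0,0,0,0,0,0,3],[0,0,0,0,0,0,3],[0,0,0,0,0,0,3]]';  python3 - <<'E'
from h import *
grab('scene','s13')
to([.5185,-.0805,.1386],90)
E
```

```text
clock: 34.6
position: [0.4286, -0.2568, 0.2094]
ee_rot: [0.501, -0.5, 0.501, 0.498]
contact_force: [0.1, 0.8, -2.3]
width: 0.0367
clock: 35.22
position: [0.5183, -0.0777, 0.2074]
ee_rot: [0.5, -0.5, 0.5, 0.501]
contact_force: [0.4, -0.8, -3.3]
width: 0.037
clock: 35.72
position: [0.5179, -0.0809, 0.2079]
ee_rot: [0.5, -0.499, 0.501, 0.5]
contact_force: [0.6, -0.6, -3.1]
width: 0.0372
pos [ 0.518  -0.0808  0.2079] xdown [-0.  0. -1.] jaw az 89.9 w 0.0367 F [-0.23  0.39 -2.32] t 35.775
shift cm [ 6.93 -0.05  0.03]
turn [-0.1  0.  -0. ]
```

View pics/s13.png

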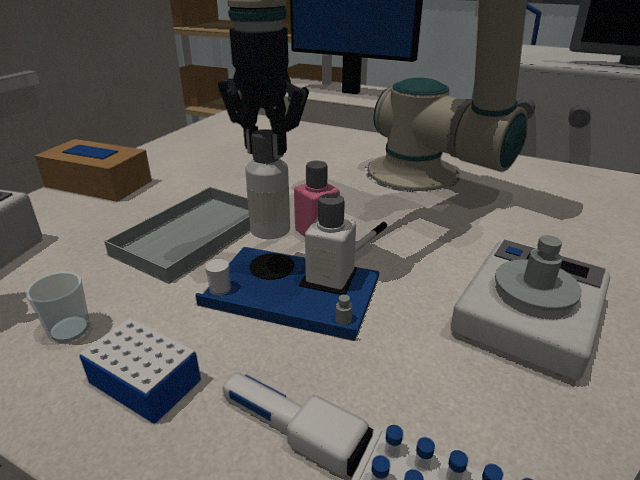

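The round bottle hangs upright at (268,195), above its pad at (270,266). Lower it.

```bash
python3 -m crank '[[2,0,0,0,0,0,3],[4.5,0,0,0,0,0,3],[6.2,0,0,0,0,0,3],[6.5,0,0,0,0,0,3],[6.5,0,0,0,0,0,3]]' && python3 -m crank '[[0.1,0,0,0,0,0,3],[0.2,0,0,0,0,0,3],[0.3,0,0,0,0,0,3],[0.35,0,0,0,0,0,3],[0.35,0,0,0,0,0,3]]'
```

```text
clock: 36.4
position: [0.5186, -0.0804, 0.1433]
ee_rot: [0.5, -0.5, 0.5, 0.5]
contact_force: [-0.3, -0.7, -4.6]
width: 0.037
clock: 37.02
position: [0.5183, -0.0801, 0.1394]
ee_rot: [0.5, -0.5, 0.5, 0.5]
contact_force: [0.7, -1.0, -2.7]
width: 0.0371
```

```bash
python3 -m crank '[[0.1,0,0,0,0,0,3],[0.15,0,0,0,0,0,3],[0.15,0,0,0,0,0,3]]'
```

```text
clock: 37.4
position: [0.5186, -0.0802, 0.1387]
ee_rot: [0.5, -0.5, 0.5, 0.5]
contact_force: [-1.3, 0.4, 5.0]
width: 0.0367
```

```bash
python3 -m crank '[[0,0,0,0,0,0,5],[0,0,0,0,0,0,7],[0,0,0,0,0,0,8.5],[0,0,0,0,0,0,8.5],[-2,0,0,0,0,0,8.5]]' && python3 -m crank '[[-4,0,0,0,0,0,8.5],[-9,0,0,0,0,0,8.5],[-14,0,0,0,0,0,8.5],[-14,0,-5,0,0,0,8.5],[-14,0,-11,0,0,0,8.5]]' && python3 -m crank '[[0,0,-6,0,0,0,8.5],[0,0,-12,0,0,0,8.5],[0,0,-14,0,0,0,8.5],[0,0,-14,0,0,0,8.5],[0,0,-14,0,0,0,8.5]]'; python3 - <<'E'
from h import *
grab('scene','s14');grab('top','t14')
for tag in('s14','t14'):
  s=np.load(tag+'.npz')['w']
  for n,c,z in(('round',(.5184,-.0805),.158),('square',(.504,.0175),.14),('lw',(.4708,.3165),.135),('sw',(.5865,.081),.042),('jar',(.609,-.121),.045)):
    m=(np.hypot(s[...,0]-c[0],s[...,1]-c[1])<.035)&(s[...,2]>z)&(s[...,2]<z+.03); p=s[m]
    if len(p)>5:
      q=cv2.minEnclosingCircle(p[:,:2].astype(np.float32));print(tag,n,len(p),np.median(p[:,2]).round(4),np.round(q[0],4),round(q[1],4))
E
```

```text
clock: 38.02
position: [0.517, -0.0798, 0.1566]
ee_rot: [0.5, -0.499, 0.501, 0.501]
contact_force: [0.1, -0.1, -0.0]
width: 0.0848
clock: 38.65
position: [0.5187, -0.1905, 0.2991]
ee_rot: [-0.5, 0.501, -0.499, -0.5]
contact_force: [2.1, -0.5, -0.1]
width: 0.0846
clock: 39.28
position: [0.5182, -0.3284, 0.2979]
ee_rot: [0.5, -0.5, 0.499, 0.501]
contact_force: [0.9, -0.5, 0.3]
width: 0.0852
s14 round 427 0.1711 [ 0.52   -0.0804] 0.02
s14 square 431 0.1522 [0.5042 0.0193] 0.0202
s14 lw 359 0.145 [0.4714 0.3163] 0.0153
s14 sw 111 0.0492 [0.5866 0.0792] 0.009
s14 jar 363 0.0547 [ 0.609  -0.1232] 0.0185
t14 round 302 0.172 [ 0.5189 -0.0802] 0.0194
t14 square 299 0.1521 [0.5032 0.0195] 0.0195
t14 lw 166 0.145 [0.4712 0.3176] 0.0145
t14 sw 44 0.0499 [0.5864 0.0809] 0.0083
t14 jar 209 0.0539 [ 0.6092 -0.1199] 0.0186
```

View pics/s14.png

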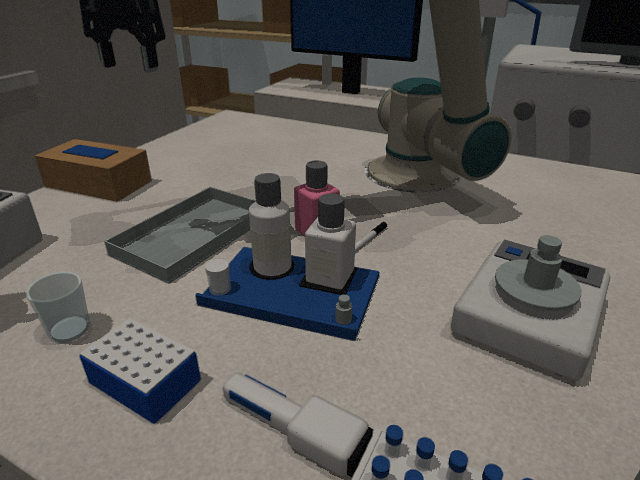

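View pics/t14.png

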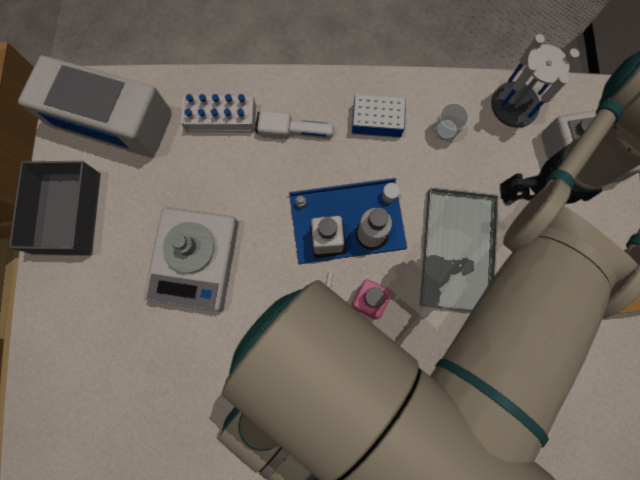

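Both bottles are upright on their pads (scene (270,235) and (330,250)), the weight is mid-pan (545,265), and the arm is clear of everything. Handing in.

```bash
python3 -m crank '[[0,0,0,0,0,0,8.5],[0,0,0,0,0,0,8.5]]'; python3 -c "
from rig import manip
print(manip.sign_off())"
```

```text
clock: 39.62
position: [0.5183, -0.3293, 0.2982]
ee_rot: [-0.5, 0.5, -0.5, -0.5]
contact_force: [0.3, -0.6, -0.7]
width: 0.0848
the job is handed in; nothing more can be done
None
```

I finished the task and handed it in at about 40 s of the 136 s allowed; the hand-in reports no verdict. I stood both bottles in the side tray, set the large weight on the balance pan, then put each bottle back on its own pad and let go of everything.

My last checks used both cameras:
- **Positions:** each bottle and the weight appear upright and sit within about 2 mm of the measured centre of its pad or the pan, well inside the 12 and 14 mm limits.
- **Left alone:** the small weight and the sample jar show no movement beyond measurement noise of about 1 mm. I never touched the pink look-alike.
- **Arm:** the fingers are open and the arm is clear, about 0.3 m above the bench.

No check failed. The two cameras disagree by 1–3 mm, about what their calibration allows.

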